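# Sweep the pigment cakes into the tray and lift it level

## Task

Use the squeegee to sweep all four loose pigment cakes off the edge of the board into the metal tray that stands against it, without touching the cakes with the gripper, then stand the squeegee upright again on the board. Then lift the tray, which has a wooden handle bar across it, about ten centimetres above the table with the cakes in it, and finish while still holding it there, level and still; do not disturb the bowl, jar and mug nearby, and never let the tray tip.

Things in the scene. Friction and masses are not known exactly. Their poses are not given: they have to be found in the camera images.
- board: fixed plywood painting board, 220 (its x) x 330 (its y) mm, top face 24 mm above the table. Origin at the centre of its underside (table height), z up. The tray stands on the table at its -y edge (y = -165 mm), so the cakes are swept along the board's -y direction
- tray: loose aluminium tray, 170 (x) x 140 (y) mm, 350 g (+-30 %), on the table, its +y side 3 to 9 mm from the board's -y edge and parallel to it. Origin: centre of its underside, z up. Floor and walls 4 mm thick; the +y wall, next to the board, is only 15 mm high, the other three 40 mm. Two posts outside the x walls carry the handle bar over its middle; centre of mass below the bar's middle
- tray_handle (a point): centre of the tray's wooden handle bar, 81 mm above the tray's origin. The straight bar runs along the tray's x across its middle: 180 mm long, 12 mm thick (y), 14 mm high, nothing beneath it down to the tray. Grip it here from above, closing along y; axes as the tray's
- squeegee: loose squeegee, 250 g, standing upright by itself on the board towards its +y end. Origin: centre of its underside, z up. Rubber foot 130 (x) x 30 (y) mm, 16 mm high; wooden head 24 mm thick up to 40 mm; upright wooden grip 30 (x) x 20 (y) mm from 40 to 148 mm. Front and back alike. Grip it from above, closing along y, about 120 mm above its origin; push with a broad side
- cake0: pigment cake, oblong 30 (x) x 22 (y) mm, 14 mm thick, 25 g, lying flat and loose on the board at the start; all four cakes look alike in material. Origin at the centre of its underside, z up through its thickness
- cake1: pigment cake, oblong 30 (x) x 22 (y) mm, 14 mm thick, 25 g, lying flat and loose on the board at the start; all four cakes look alike in material. Origin at the centre of its underside, z up through its thickness
- cake2: pigment cake, round, 26 mm across, 14 mm thick, 25 g, lying flat and loose on the board at the start; all four cakes look alike in material. Origin at the centre of its underside, z up through its thickness
- cake3: pigment cake, round, 26 mm across, 14 mm thick, 25 g, lying flat and loose on the board at the start; all four cakes look alike in material. Origin at the centre of its underside, z up through its thickness
- bowl: white bowl, 100 mm across, 45 mm high, standing on the table to the right of the tray; not to be disturbed. Origin at the centre of its underside
- jar: glass jar with lid, 60 mm across, 70 mm high, standing on the table beyond the board; not to be disturbed. Origin at the centre of its underside
- mug: terracotta mug with handle, 76 mm across, 85 mm high, standing on the table to the left of the board; not to be disturbed. Origin at the centre of its underside

How it is judged (in metres and radians):
On the way:
1. all four cakes lie in the tray while it still stands on the table (x of cake0 in the frame of tray between -0.081 and 0.081 m and y of cake0 in the frame of tray between -0.066 and 0.066 m and z of cake0 in the frame of tray between -0.002 and 0.04 m and x of cake1 in the frame of tray between -0.081 and 0.081 m and y of cake1 in the frame of tray between -0.066 and 0.066 m and z of cake1 in the frame of tray between -0.002 and 0.04 m and x of cake2 in the frame of tray between -0.081 and 0.081 m and y of cake2 in the frame of tray between -0.066 and 0.066 m and z of cake2 in the frame of tray between -0.002 and 0.04 m and x of cake3 in the frame of tray between -0.081 and 0.081 m and y of cake3 in the frame of tray between -0.066 and 0.066 m and z of cake3 in the frame of tray between -0.002 and 0.04 m and height (world z) of tray below 0.01 m), for 0.2 s.
At the end, for the whole second after the job is handed in: All four cakes in the tray; gripper holding the tray 60 to 250 mm above the table, level within 0.12 rad, still (under 30 mm/s, 0.2 rad/s), nothing else carrying it; squeegee upright (0.12 rad), at rest on the board; bowl, jar, mug upright and within 30 mm of their places (x of cake0 in the frame of tray between -0.081 and 0.081 m and y of cake0 in the frame of tray between -0.066 and 0.066 m and z of cake0 in the frame of tray between -0.002 and 0.04 m and x of cake1 in the frame of tray between -0.081 and 0.081 m and y of cake1 in the frame of tray between -0.066 and 0.066 m and z of cake1 in the frame of tray between -0.002 and 0.04 m and x of cake2 in the frame of tray between -0.081 and 0.081 m and y of cake2 in the frame of tray between -0.066 and 0.066 m and z of cake2 in the frame of tray between -0.002 and 0.04 m and x of cake3 in the frame of tray between -0.081 and 0.081 m and y of cake3 in the frame of tray between -0.066 and 0.066 m and z of cake3 in the frame of tray between -0.002 and 0.04 m and height (world z) of tray between 0.06 and 0.25 m and angle between each of tray, squeegee's own z axis and vertical below 0.12 rad and linear speed of tray below 0.03 m/s and angular speed of tray below 0.2 rad/s and contact force between tray and the fingers above 1 N and contact force between tray and board below 0.2 N and contact force between tray and squeegee below 0.2 N and contact force between tray and bowl below 0.2 N and contact force between tray and jar below 0.2 N and contact force between tray and mug below 0.2 N and x of squeegee in the frame of board between -0.11 and 0.11 m and y of squeegee in the frame of board between -0.165 and 0.165 m and z of squeegee in the frame of board between 0.02 and 0.03 m and linear speed of squeegee below 0.02 m/s and angle between each of bowl, jar, mug's own z axis and vertical below 0.2 rad); the arm keeps its last pose, push and grip.
It fails at once if the gripper touches a cake (contact force between any of cake0, cake1, cake2, cake3 and the fingers above 0.5 N or contact force between any of cake0, cake1, cake2, cake3 and the arm above 0.5 N).
It fails at once if the tray tips by more than 0.3 rad (angle between tray's own z axis and vertical above 0.3 rad).
It fails at once if a bystander is moved by more than 30 mm (distance of any of bowl, jar, mug from where it was at the start of the episode above 0.03 m).
It also fails if it takes over 53 s, if anything falls off the work surface, if the arm or the gripper's body presses on something with over 40 N, if the wrist force passes 120 N, or if a joint passes its speed limit or range.

## Robot

A 6-joint arm with a two-finger parallel gripper is mounted at the origin on the work surface. World frame = base frame: x ahead of the robot, y to its left, z up, the work surface at z = 0. Lengths are in m, angles in degrees, forces in N, time in s.
With the tool pointing down it reaches from about 0.4 to 0.825 m from the base axis. Payload 7 kg.
Tool frame: the origin (TCP) lies between the finger pads; the fingertips stand 11 mm ahead of it and the grasp point (between the pads) lies 8 mm behind it; z points along the fingers, y is the direction in which the jaws open and shut (so a half turn about z gives the same grasp; the last joint's range is limited). The gripper opens to 88 mm and grips with 3 to 60 N. Pads are 19 mm wide; open, the fingers measure 130 mm over their backs; the gripper's body (78 mm by 193 mm) begins 47 mm behind the grasp point.
Start: joints at [82.397, 20.546, 0.682, 0, -70.136, -16.507], TCP at [0.276, 0.616, 0.238] pointing down, gripper open.
Joint ranges: [-176.03, 176.03], [-82.01, 121.73], [-58.28, 71.71], [-173.87, 95.51], [-174.79, -0.11], [-173.66, 173.66]. Speed limits (degrees/s): [136.94, 136.94, 172.46, 180, 180, 180].

## Interface

Orientations are given as [roll, pitch, yaw] about the fixed x, y, z axes, in that order (R = Rz(yaw) Ry(pitch) Rx(roll)).
In Python, from plant import r gives the robot as it stands.
- The arm moves only by the shell command python3 -m inch 'ROWS' [OPENING] [FORCE]. ROWS is JSON, a list of rows, each an object of numbers: "x", "y", "z": the shift along the tool's x, y, z as a fraction of full scale; "yaw": the turn about the tool's z as a fraction of full scale. In form: [{"x": .., "y": .., "z": .., "yaw": ..}, ...]. A call has 1 to 5 rows; each row shifts and turns the pose as measured when the row begins, along the tool's axes as they then stand; what a row does not reach is not made up. Full scale, the value 1, is 0.025 m for a shift and 4 degrees for a turn. A row lasts 1/12 s, in which the tool goes at most 41.7 mm and 7.16 degrees, less where a joint would pass 70% of its speed; a pose out of reach is approached as far as the arm can. A call with a number of a shift or a turn outside -1 to 1 is refused whole. A call with a gripper value outside its range is refused whole. OPENING is the opening, from -1 (shut) to 1 (fully open), set as the call begins (- or left out, the last holds). The fingers move at their own pace and stop on an object; FORCE is the grip in N (left out, the last holds). Time passes only in rows, so rows that do not move let the fingers close. It gives the time, the measured TCP pose, the force and the opening at its end, in the units of the state.
- r.get_state(): the state, without advancing time (a new reading comes with each control period).
- r.capture(name): name is "scene" or "top" or "wrist"; returns (picture, depth): 384x512x3 uint8, red, green, blue; 384x512 float32, m along the optical axis (not along the pixel's ray), 0 where there is no reading.
- r.camera_info(name): a dict with "mtx" (3x3 intrinsics, pixels), "k1" (the pictures are not rectified: a ray, as slopes to the right and down, at radius r is drawn at 1 + k1 r^2 times it, then the intrinsics apply), "pose" (4x4, takes a point from camera to world coordinates). Camera axes: x right, y down, z forward; pixel columns grow to the right and rows downward; lengths in m; the calibration is good to about 2 mm. A picture is of the moment at which its call begins: read the wrist's pose just before it. camera_info takes no time and is no camera call; for the wrist camera it gives the pose at the moment of the call.
- r.close_job(): hands the job in, once; it reports no verdict.
The state is a dict: "time_s": time; "joints": joint angles; "qd": joint speeds; "joint_torque": joint torques, N m; "tcp_pos": TCP position; "eef_rot": TCP orientation; "contact_force": force on the tool from outside, world axes, zero at the start; "moment": the same for the moment, N m; "gripper_width": finger opening in m.
Only numpy, scipy, OpenCV 4.12 (cv2) and the standard library are available. Lean on these libraries where they do the work, as an engineer would, in place of code of your own. Each camera call takes 0.05 s, during which the arm holds its last target. There are 200 camera calls.

## Working session

There is one attempt and no reset: what is moved stays moved. The work goes in short steps, Python scripts to look and compute and a shell command to move; the robot and the scene stay as the last step left them, time stands still between calls to the robot, and variables do not carry over. Pictures are saved under pics/ and viewed, about 8 in all and at most 12, crops included, and the job is handed in when it is done.

```bash
ls; mkdir -p pics; python3 - <<'E'
from plant import r
import cv2, numpy as np
s=r.get_state(); print(s)
ims=[]
for n in ("scene","top"):
    p,d=r.capture(n); i=r.camera_info(n); print(n,i['mtx'].tolist() if hasattr(i['mtx'],'tolist') else i['mtx'],i['k1'],np.round(i['pose'],4).tolist())
    np.savez('pics/%s0.npz'%n,p=p,d=d)
    cv2.imwrite('pics/%s0.png'%n,cv2.resize(p[:,:,::-1],(800,600)))
E
```

```text
pics
{'time_s': 0.0, 'joints': array([ 8.23961793e+01,  2.05907514e+01,  6.31974275e-01, -2.05634657e-02,
       -7.01363397e+01, -1.65084345e+01]), 'qd': array([0.05836471, 0.01821901, 0.09712625, 0.07900207, 0.03023643,
       0.05359711]), 'joint_torque': array([ 7.74443815e-04, -5.82715023e+01,  2.93069440e+01,  6.99770004e+00,
        7.04184640e-03, -1.57168733e-04]), 'tcp_pos': array([0.27556354, 0.61565001, 0.23661534]), 'eef_rot': array([ 1.79903311e+02, -8.49674206e-03, -2.41192512e+01]), 'contact_force': array([0.12137143, 1.07869393, 0.1681532 ]), 'moment': array([ 0.01236142,  0.00770455, -0.01824549]), 'gripper_width': 0.08803061570966371}
scene [[490.69039769917055, 0.0, 251.87557663111667], [0.0, 490.69039769917055, 189.50098919691288], [0.0, 0.0, 1.0]] -0.13979255347287298 [[0.5781, 0.4653, -0.6703, 1.6588], [0.8159, -0.3427, 0.4658, -0.691], [-0.013, -0.8161, -0.5778, 0.9777], [0.0, 0.0, 0.0, 1.0]]
top [[397.79199693031376, 0.0, 256.64070891746894], [0.0, 397.79199693031376, 191.2370185291166], [0.0, 0.0, 1.0]] -0.13798701597399976 [[-0.0035, -0.9972, 0.0746, 0.541], [-0.9999, 0.0045, 0.0129, 0.0278], [-0.0132, -0.0746, -0.9971, 1.0758], [0.0, 0.0, 0.0, 1.0]]
```

View pics/top0.png

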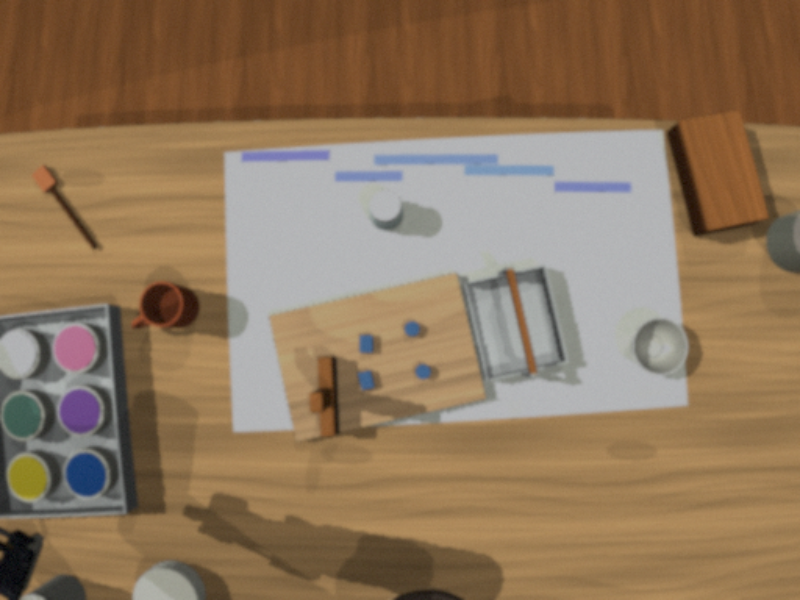

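View pics/scene0.png

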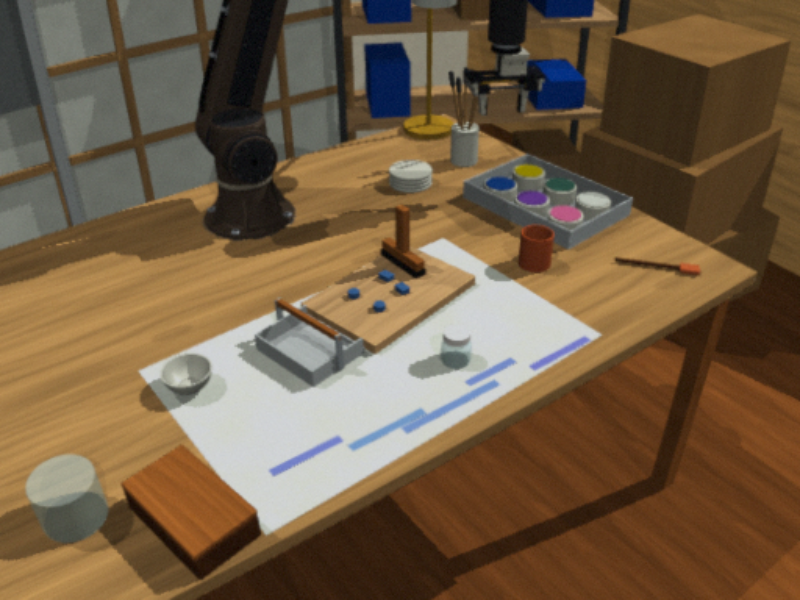

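The top view shows (800x600 px): the board with corners at about (270,317), (458,274), (488,399) and (297,440). The four blue cakes are at (366,344), (366,380), (413,329) and (424,371). The squeegee is at (325,397), the tray at (515,325) with its bar across, the bowl at (661,346), the jar at (386,210) and the mug at (168,306). The scene view agrees.

```bash
cat > h.py <<'E'
import numpy as np, cv2
def pix2ray(i,uv):
    K=np.array(i['mtx']);uv=np.atleast_2d(uv).astype(float)
    d=(uv-[K[0,2],K[1,2]])/[K[0,0],K[1,1]]; u=d.copy()
    for _ in range(10): u=d/(1+i['k1']*(u**2).sum(1,keepdims=True))
    return np.c_[u,np.ones(len(u))]
def plane(i,uv,z):
    P=np.array(i['pose']);w=pix2ray(i,uv)@P[:3,:3].T
    return P[:3,3]+w*((z-P[2,3])/w[:,2])[:,None]
def cloud(i,d):
    P=np.array(i['pose']);v,u=np.mgrid[:d.shape[0],:d.shape[1]]
    c=pix2ray(i,np.c_[u.ravel(),v.ravel()])*d.reshape(-1,1)
    w=c@P[:3,:3].T+P[:3,3]; w[d.ravel()==0]=np.nan
    return w.reshape(*d.shape,3)
def blue(p):
    hsv=cv2.cvtColor(p,cv2.COLOR_RGB2HSV); return cv2.inRange(hsv,(100,130,40),(125,255,255))
def cakes(i,p,zt,amin=15,roi=None):
    m=blue(p)
    if roi is not None:
        k=np.zeros_like(m);x0,y0,x1,y1=roi;k[y0:y1,x0:x1]=1;m=m*k
    n,l,s,c=cv2.connectedComponentsWithStats(m)
    return [(np.round(plane(i,c[j],zt)[0],4).tolist(),int(s[j,4]),np.round(c[j]).tolist()) for j in range(1,n) if s[j,4]>amin]
E
python3 - <<'E'
from plant import r
from h import *
i=r.camera_info('top');z=np.load('pics/top0.npz');p,d=z['p'],z['d']
for c in cakes(i,p,.038,15,(190,170,330,280)): print('cake',c)
W=cloud(i,d);X,Y,Z=W[...,0],W[...,1],W[...,2]
def rep(n,m,a=0):
    m=m.astype(np.uint8);_,l,s,c=cv2.connectedComponentsWithStats(m);j=1+s[1:,4].argmax();q=W[l==j]
    (cx,cy),(w,h),an=cv2.minAreaRect((q[:,:2]*1000).astype(np.float32))
    e=np.linalg.eigh(np.cov(q[:,:2].T))[1][:,1]
    print(n,s[j,4],np.round(q.mean(0),4),'rect',round(cx,1),round(cy,1),round(w,1),round(h,1),round(an,2),'majdir',round(np.degrees(np.arctan2(e[1],e[0])),2),'z',np.round(np.percentile(Z[l==j],[5,50,95]),3))
R=np.zeros_like(Z,bool);R[160:285,165:370]=1
hsv=cv2.cvtColor(p,cv2.COLOR_RGB2HSV)
rep('board',R&(Z>.014)&(Z<.034)&(hsv[...,1]>70)&(np.arange(512)[None]<312))
rep('boardz',R&(Z>.014)&(Z<.034))
rep('grip',R&(Z>.14)&(Z<.2)); rep('head',R&(Z>.05)&(Z<.078)&(np.arange(512)[None]<250))
rep('bar',R&(Z>.07)&(Z<.1)&(np.arange(512)[None]>290)&(hsv[...,1]>110))
rep('tray',R&(Z>.025)&(Z<.1)&(np.arange(512)[None]>298))
b=[[270,317],[458,274],[488,399],[297,440]]
print(np.round(plane(i,np.array(b)*.64,.024),4))
for n,uv,h in (('bowl',(661,346),.04),('jar',(386,210),.07),('mug',(168,306),.08)): print(n,plane(i,np.array(uv)*.64,h))
E
```

```text
cake ([0.5694, 0.0238, 0.038], 23, [263.0, 210.0])
cake ([0.5446, 0.0996, 0.038], 32, [234.0, 220.0])
cake ([0.498, 0.0054, 0.038], 23, [271.0, 237.0])
cake ([0.4848, 0.1005, 0.038], 33, [234.0, 243.0])
board 8972 [0.5259 0.0776 0.0236] rect 521.0 84.3 218.7 329.6 12.75 majdir 99.08 z [0.02  0.024 0.027]
boardz 9214 [0.5264 0.0781 0.0236] rect 522.2 84.2 219.7 330.8 12.96 majdir 99.07 z [0.02  0.024 0.027]
grip 128 [0.4607 0.1628 0.1679] rect 460.0 164.2 29.4 18.2 2.27 majdir -175.61 z [0.15  0.171 0.174]
head 382 [0.4605 0.1636 0.0633] rect 457.6 165.3 127.5 24.1 2.31 majdir -177.08 z [0.059 0.063 0.067]
bar 233 [ 0.5811 -0.1501  0.0876] rect 580.0 -150.8 165.1 10.0 12.39 majdir -167.77 z [0.084 0.088 0.091]
tray 765 [ 0.5831 -0.1658  0.0628] rect 579.8 -153.6 178.2 135.7 12.46 majdir -166.66 z [0.03  0.078 0.09 ]
[[ 0.5895  0.2654  0.024 ]
 [ 0.6616 -0.0558  0.024 ]
 [ 0.4498 -0.1045  0.024 ]
 [ 0.381   0.2182  0.024 ]]
bowl [[ 0.53617786 -0.39972706  0.04      ]]
jar [[0.76292038 0.06501239 0.07      ]]
mug [[0.60535009 0.42449697 0.08      ]]
```

```bash
cat > go.py <<'E'
# prints the remaining shift in tool axes (units of full scale) to a target: x y z yaw
import sys,numpy as np
from plant import r
s=r.get_state();t=np.array([float(a) for a in sys.argv[1:4]]);yw=float(sys.argv[4])
y=np.radians(s['eef_rot'][2]);d=t-s['tcp_pos']
print('t',round(s['time_s'],2),'pos',np.round(s['tcp_pos'],4),'rot',np.round(s['eef_rot'],2),'F',np.round(s['contact_force'],1),'w',round(s['gripper_width'],4))
print('units x %.2f y %.2f z %.2f yaw %.2f'%((d[0]*np.cos(y)+d[1]*np.sin(y))/.025,(d[0]*np.sin(y)-d[1]*np.cos(y))/.025,-d[2]/.025,-(yw-s['eef_rot'][2])/4))
E
python3 -m inch '[{"x":0.9,"y":0.86},{"x":0.9,"y":0.86},{"x":0.9,"y":0.86},{"x":0.9,"y":0.86},{"x":0.9,"y":0.86}]' 1
python3 -m inch '[{"x":0.9,"y":0.86},{"x":0.9,"y":0.86},{"x":0.9,"y":0.86},{"x":0.9,"y":0.86},{"x":0.9,"y":0.86}]'
python3 go.py 0.4595 0.164 0.23 2.5
```

```text
t 0.1 pos [0.2756 0.6157 0.2367] rot [ 1.7992e+02 -1.0000e-02 -2.4110e+01] F [-0.4 -1.1  0.6] w 0.0879
units x 14.10 y 13.49 z 0.27 yaw -6.65validation failed for argument at $[0]...
validation failed for argument at $[0]...
```

```bash

python3 -m inch '[{"x":0.9,"y":0.86,"z":0,"yaw":0},{"x":0.9,"y":0.86,"z":0,"yaw":0},{"x":0.9,"y":0.86,"z":0,"yaw":0},{"x":0.9,"y":0.86,"z":0,"yaw":0},{"x":0.9,"y":0.86,"z":0,"yaw":0}]' 1
python3 -m inch '[{"x":0.9,"y":0.86,"z":0,"yaw":0},{"x":0.9,"y":0.86,"z":0,"yaw":0},{"x":0.9,"y":0.86,"z":0,"yaw":0},{"x":0.9,"y":0.86,"z":0,"yaw":0},{"x":0.9,"y":0.86,"z":0,"yaw":0}]'
python3 go.py 0.4595 0.164 0.23 2.5
```

```text
time_s: 0.52
tcp_pos: [0.3332, 0.4703, 0.2319]
eef_rot: [179.5, -0.0, -23.8]
contact_force: [0.4, 0.2, -0.2]
gripper_width: 0.0876
time_s: 0.93
tcp_pos: [0.3935, 0.318, 0.2313]
eef_rot: [179.4, -0.0, -23.7]
contact_force: [0.2, 0.5, -0.3]
gripper_width: 0.0876
t 0.93 pos [0.3935 0.318  0.2313] rot [ 1.7937e+02 -1.0000e-02 -2.3720e+01] F [ 0.2  0.5 -0.3] w 0.0876
units x 4.90 y 4.58 z 0.05 yaw -6.56
```

```bash

python3 -m inch '[{"x":0.9,"y":0.86,"z":0,"yaw":0},{"x":0.9,"y":0.86,"z":0,"yaw":0},{"x":0.9,"y":0.86,"z":0,"yaw":0},{"x":0.9,"y":0.86,"z":0,"yaw":0},{"x":0.9,"y":0.86,"z":0,"yaw":0}]'
python3 -m inch '[{"x":0.2,"y":0.1,"z":0,"yaw":-1},{"x":0,"y":0,"z":0,"yaw":-1},{"x":0,"y":0,"z":0,"yaw":-1},{"x":0,"y":0,"z":0,"yaw":-1},{"x":0,"y":0,"z":0,"yaw":-1}]'
python3 -m inch '[{"x":0,"y":0,"z":0,"yaw":-1},{"x":0,"y":0,"z":0,"yaw":-1},{"x":0,"y":0,"z":0,"yaw":0}]'
python3 go.py 0.4595 0.164 0.23 2.5
```

```text
time_s: 1.35
tcp_pos: [0.4535, 0.166, 0.2319]
eef_rot: [179.3, 0.0, -23.7]
contact_force: [0.5, 1.2, -0.3]
gripper_width: 0.0876
time_s: 1.77
tcp_pos: [0.4576, 0.1537, 0.2308]
eef_rot: [179.3, 0.4, -3.4]
contact_force: [0.4, -0.2, 0.3]
gripper_width: 0.0875
time_s: 2.02
tcp_pos: [0.4569, 0.1529, 0.23]
eef_rot: [179.3, 0.6, 5.1]
contact_force: [-0.4, -0.7, -0.3]
gripper_width: 0.0877
t 2.02 pos [0.4569 0.1529 0.23  ] rot [179.31   0.63   5.1 ] F [-0.4 -0.7 -0.3] w 0.0877
units x 0.14 y -0.43 z -0.00 yaw 0.65
```

```bash
python3 - <<'E'
from plant import r
from h import *
i=r.camera_info('wrist');p,d=r.capture('wrist')
cv2.imwrite('pics/wrist1.png',cv2.resize(p[:,:,::-1],(800,600)))
W=cloud(i,d);Z=W[...,2]
for lo,hi in ((.155,.19),(.05,.08)):
    m=((Z>lo)&(Z<hi)).astype(np.uint8)
    _,l,s,c=cv2.connectedComponentsWithStats(m)
    for j in range(1,len(s)):
        if s[j,4]>150: q=W[l==j];print(lo,s[j],np.round(np.median(q,0),4),cv2.minAreaRect((q[:,:2]*1000).astype(np.float32)))
E
```

```text
0.155 [ 225  185   32   51 1482] [0.4619 0.1654 0.1711] ((459.04095458984375, 165.37725830078125), (29.700345993041992, 20.034435272216797), 2.223358392715454)
0.05 [ 233  100   29   97 1643] [0.4969 0.1665 0.0633] ((478.8294982910156, 166.10247802734375), (90.13880920410156, 24.083356857299805), 2.4061899185180664)
```

The depth puts the squeegee grip at (0.459, 0.165) with yaw 2.3°.

```bash

python3 -m inch '[{"x":0.08,"y":-0.5,"z":0,"yaw":0.7},{"x":0,"y":0,"z":0,"yaw":0}]'
python3 go.py 0.459 0.1652 0.136 2.3
```

```text
time_s: 2.23
tcp_pos: [0.4576, 0.1654, 0.2295]
eef_rot: [179.3, 0.6, 1.6]
contact_force: [-0.1, -0.3, -0.2]
gripper_width: 0.0875
t 2.23 pos [0.4576 0.1654 0.2295] rot [179.26   0.62   1.62] F [-0.1 -0.3 -0.2] w 0.0875
units x 0.06 y 0.01 z 3.74 yaw -0.17
```

```bash

python3 -m inch '[{"x":0.06,"y":0,"z":0.9,"yaw":-0.15},{"x":0,"y":0,"z":0.9,"yaw":0},{"x":0,"y":0,"z":0.9,"yaw":0},{"x":0,"y":0,"z":0.7,"yaw":0},{"x":0,"y":0,"z":0.2,"yaw":0}]'
python3 go.py 0.459 0.1652 0.136 2.3
python3 -m inch '[{"x":0,"y":0,"z":0,"yaw":0},{"x":0,"y":0,"z":0,"yaw":0},{"x":0,"y":0,"z":0,"yaw":0},{"x":0,"y":0,"z":0,"yaw":0},{"x":0,"y":0,"z":0,"yaw":0}]' -1 40
python3 -m inch '[{"x":0,"y":0,"z":0,"yaw":0},{"x":0,"y":0,"z":0,"yaw":0},{"x":0,"y":0,"z":0,"yaw":0},{"x":0,"y":0,"z":0,"yaw":0},{"x":0,"y":0,"z":0,"yaw":0}]' 
python3 go.py 0.459 0.1652 0.142 12.8
```

```text
time_s: 2.65
tcp_pos: [0.4594, 0.1651, 0.1386]
eef_rot: [179.5, 0.4, 1.9]
contact_force: [-0.2, -0.6, -0.1]
gripper_width: 0.0876
t 2.65 pos [0.4594 0.1651 0.1386] rot [179.45   0.35   1.89] F [-0.2 -0.6 -0.1] w 0.0876
units x -0.02 y -0.01 z 0.11 yaw -0.10
time_s: 3.07
tcp_pos: [0.46, 0.1651, 0.1403]
eef_rot: [179.4, 0.3, 1.8]
contact_force: [-0.5, -0.7, 1.2]
gripper_width: 0.0595
time_s: 3.48
tcp_pos: [0.4611, 0.1659, 0.1427]
eef_rot: [179.6, 0.1, 1.8]
contact_force: [1.2, 0.4, -0.9]
gripper_width: 0.0265
t 3.48 pos [0.4611 0.1659 0.1427] rot [1.7959e+02 1.1000e-01 1.7900e+00] F [ 1.2  0.4 -0.9] w 0.0265
units x -0.08 y 0.03 z 0.03 yaw -2.75
```

```bash

python3 -m inch '[{"x":-0.05,"y":0,"z":0.1,"yaw":0},{"x":-0.03,"y":0,"z":0.05,"yaw":0},{"x":0,"y":0,"z":0.02,"yaw":0},{"x":0,"y":0,"z":0,"yaw":0},{"x":0,"y":0,"z":0,"yaw":0}]' 
python3 go.py 0.459 0.1652 0.142 12.8
```

```text
time_s: 3.9
tcp_pos: [0.4601, 0.166, 0.1408]
eef_rot: [179.6, -0.1, 1.9]
contact_force: [1.6, -0.2, 1.4]
gripper_width: 0.0197
t 3.9 pos [0.4601 0.166  0.1408] rot [ 1.796e+02 -7.000e-02  1.910e+00] F [ 1.6 -0.2  1.4] w 0.0197
units x -0.04 y 0.03 z -0.05 yaw -2.72
```

```bash

python3 -m inch '[{"x":0,"y":0,"z":-0.25,"yaw":0},{"x":0.2,"y":0,"z":0,"yaw":-0.6},{"x":0.4,"y":0,"z":0,"yaw":-0.7},{"x":0.4,"y":0,"z":0,"yaw":-0.7},{"x":0.4,"y":0,"z":0,"yaw":-0.6}]' 
python3 go.py 0.5008 0.1665 0.1438 12.8
```

```text
time_s: 4.32
tcp_pos: [0.4924, 0.1688, 0.1463]
eef_rot: [179.6, 0.3, 12.6]
contact_force: [0.7, 0.7, -2.1]
gripper_width: 0.0201
t 4.32 pos [0.4924 0.1688 0.1463] rot [179.56   0.28  12.64] F [ 0.7  0.7 -2.1] w 0.0201
units x 0.31 y 0.16 z 0.10 yaw -0.04
```

```bash

python3 -m inch '[{"x":0.25,"y":0.16,"z":0.05,"yaw":-0.04},{"x":0,"y":0,"z":0.05,"yaw":0},{"x":0,"y":0,"z":0,"yaw":0}]' 
python3 go.py 0.5008 0.1665 0.1438 12.8
python3 - <<'E'
from plant import r
import cv2
p,d=r.capture('scene')
cv2.imwrite('pics/scene2.png',cv2.resize(p[120:260,130:330,::-1],(800,560),interpolation=cv2.INTER_CUBIC))
E
```

```text
time_s: 4.57
tcp_pos: [0.5004, 0.1659, 0.1426]
eef_rot: [179.5, 0.4, 12.7]
contact_force: [-0.6, 0.3, -3.9]
gripper_width: 0.0199
t 4.57 pos [0.5004 0.1659 0.1426] rot [179.53   0.39  12.73] F [-0.6  0.3 -3.9] w 0.0199
units x 0.02 y -0.02 z -0.05 yaw -0.02
```

View pics/scene2.png

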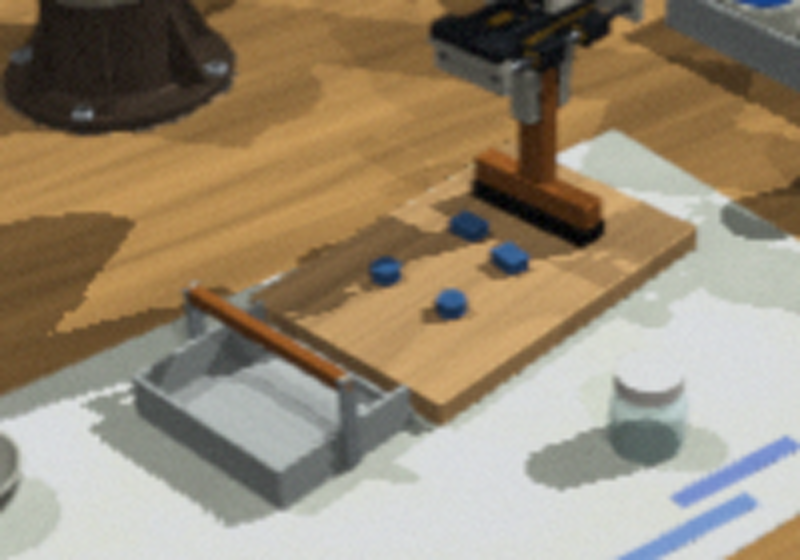

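The crop shows the squeegee upright at (540,200), its broad side parallel to the board and behind all four cakes. The tray at (270,410) is empty. I start the sweep now.

```bash

python3 -m inch '[{"x":0,"y":0.4,"z":-0.03,"yaw":0},{"x":0,"y":0.5,"z":0,"yaw":0},{"x":0,"y":0.5,"z":0,"yaw":0},{"x":0,"y":0.5,"z":0,"yaw":0},{"x":0,"y":0.5,"z":0,"yaw":0}]' 
python3 go.py 0.5597 -0.0936 0.1438 12.8
```

```text
time_s: 5.03
tcp_pos: [0.5121, 0.1036, 0.144]
eef_rot: [179.5, 0.4, 12.8]
contact_force: [-0.4, 0.4, -3.4]
gripper_width: 0.0197
t 5.03 pos [0.5121 0.1036 0.144 ] rot [179.54   0.45  12.76] F [-0.4  0.4 -3.4] w 0.0197
units x 0.11 y 8.11 z 0.01 yaw -0.01
```

```bash

python3 -m inch '[{"x":0.03,"y":0.5,"z":0,"yaw":0},{"x":0.03,"y":0.5,"z":0,"yaw":0},{"x":0.03,"y":0.5,"z":0,"yaw":0},{"x":0.02,"y":0.5,"z":0,"yaw":0},{"x":0.02,"y":0.5,"z":0,"yaw":0}]' 
python3 -m inch '[{"x":0.02,"y":0.5,"z":0,"yaw":0},{"x":0.02,"y":0.5,"z":0,"yaw":0},{"x":0.02,"y":0.3,"z":0,"yaw":0},{"x":0,"y":0,"z":0,"yaw":0}]' 
python3 go.py 0.5573 -0.0822 0.1438 12.8
python3 - <<'E'
from plant import r
import cv2
p,d=r.capture('scene')
cv2.imwrite('pics/scene3.png',cv2.resize(p[120:260,130:330,::-1],(800,560),interpolation=cv2.INTER_CUBIC))
E
```

```text
time_s: 5.45
tcp_pos: [0.528, 0.0345, 0.1453]
eef_rot: [179.6, 0.4, 12.5]
contact_force: [-1.3, 1.5, -1.7]
gripper_width: 0.0197
time_s: 5.78
tcp_pos: [0.5355, -0.0045, 0.1459]
eef_rot: [179.6, 0.4, 12.2]
contact_force: [0.2, 0.4, -1.2]
gripper_width: 0.0195
t 5.78 pos [ 0.5355 -0.0045  0.1459] rot [179.61   0.42  12.21] F [ 0.2  0.4 -1.2] w 0.0195
units x 0.19 y 3.22 z 0.08 yaw -0.15
```

View pics/scene3.png

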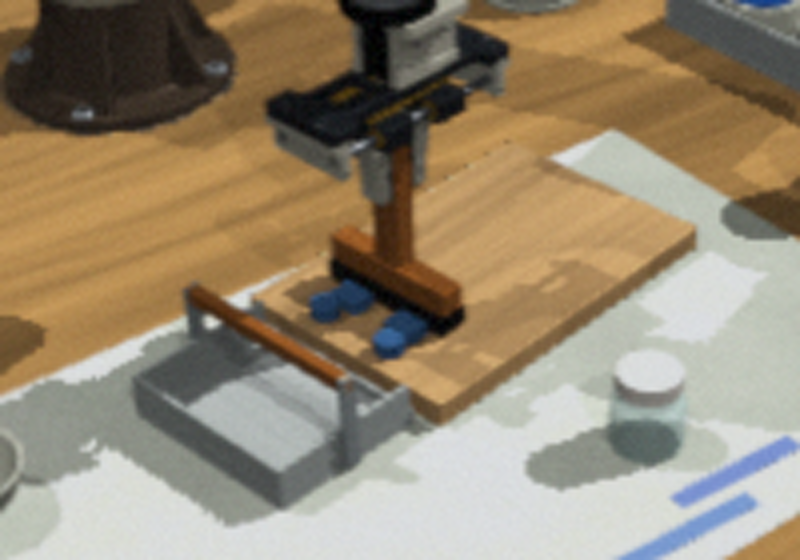

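The cakes ride in two pairs ahead of the squeegee, at about (340,300) and (400,335), just short of the edge. The squeegee is still upright. I finish the stroke, easing slightly to +x so the foot stays between the tray walls.

```bash

python3 -m inch '[{"x":0.1,"y":0.45,"z":0.06,"yaw":-0.06},{"x":0.1,"y":0.6,"z":0.02,"yaw":-0.05},{"x":0.1,"y":0.6,"z":0,"yaw":-0.04},{"x":0.06,"y":0.6,"z":0,"yaw":0},{"x":0.05,"y":0.6,"z":0,"yaw":0}]' 
python3 go.py 0.5622 -0.0828 0.1438 12.8
```

```text
time_s: 6.25
tcp_pos: [0.5604, -0.0704, 0.1449]
eef_rot: [179.7, 0.3, 13.0]
contact_force: [0.6, 0.6, -1.3]
gripper_width: 0.0197
t 6.25 pos [ 0.5604 -0.0704  0.1449] rot [179.72   0.34  12.99] F [ 0.6  0.6 -1.3] w 0.0197
units x -0.04 y 0.50 z 0.04 yaw 0.05
```

```bash

python3 -m inch '[{"x":-0.03,"y":0.5,"z":0,"yaw":0.04},{"x":0,"y":0.15,"z":0,"yaw":0},{"x":0,"y":0,"z":0,"yaw":0}]' 
python3 go.py 0.5622 -0.0828 0.1438 12.8
python3 - <<'E'
from plant import r
import cv2
p,d=r.capture('scene')
cv2.imwrite('pics/scene4.png',cv2.resize(p[120:260,130:330,::-1],(800,560),interpolation=cv2.INTER_CUBIC))
E
```

```text
time_s: 6.5
tcp_pos: [0.5636, -0.0884, 0.1449]
eef_rot: [179.7, 0.4, 12.7]
contact_force: [-0.1, 0.4, -3.3]
gripper_width: 0.0196
t 6.5 pos [ 0.5636 -0.0884  0.1449] rot [179.72   0.35  12.73] F [-0.1  0.4 -3.3] w 0.0196
units x -0.00 y -0.23 z 0.04 yaw -0.02
```

View pics/scene4.png

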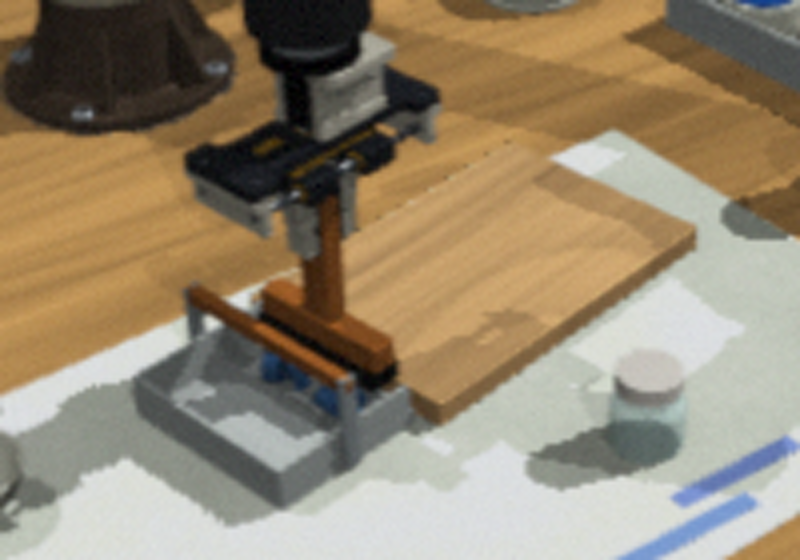

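The cakes are now blue patches inside the tray at about (275,365) and (335,395), behind the bar. I retract with the squeegee in hand and check.

```bash

python3 -m inch '[{"x":0,"y":-0.4,"z":-0.05,"yaw":0},{"x":0,"y":-0.7,"z":-0.05,"yaw":0},{"x":0,"y":-0.9,"z":0,"yaw":0},{"x":0,"y":-0.9,"z":0,"yaw":0},{"x":0,"y":-0.9,"z":0,"yaw":0}]' 
python3 -m inch '[{"x":0,"y":-0.9,"z":0,"yaw":0},{"x":0,"y":-0.9,"z":0,"yaw":0},{"x":0,"y":-0.9,"z":0,"yaw":0},{"x":0,"y":-0.9,"z":0,"yaw":0},{"x":0,"y":-0.5,"z":0,"yaw":0}]' 
python3 go.py 0.5061 0.152 0.1408 12.8
python3 - <<'E'
from plant import r
import cv2
from h import *
p,d=r.capture('scene')
a=cv2.resize(p[160:250,185:275,::-1],(400,400),interpolation=cv2.INTER_CUBIC)
p,d=r.capture('top');i=r.camera_info('top')
print(cakes(i,p,.018,8,(240,150,400,270)))
b=cv2.resize(p[160:250,280:370,::-1],(400,400),interpolation=cv2.INTER_CUBIC)
cv2.imwrite('pics/c5.png',np.hstack([a,b]))
E
```

```text
time_s: 6.97
tcp_pos: [0.5405, 0.0083, 0.1469]
eef_rot: [179.7, 0.4, 12.5]
contact_force: [0.7, 0.5, -2.7]
gripper_width: 0.0199
time_s: 7.38
tcp_pos: [0.5134, 0.1196, 0.1477]
eef_rot: [179.8, 0.3, 12.7]
contact_force: [-0.2, 0.7, -2.3]
gripper_width: 0.02
t 7.38 pos [0.5134 0.1196 0.1477] rot [179.81   0.27  12.74] F [-0.2  0.7 -2.3] w 0.02
units x 0.00 y -1.33 z 0.28 yaw -0.02
[([0.6045, -0.1135, 0.018], 56, [315.0, 197.0]), ([0.5559, -0.1145, 0.018], 13, [315.0, 215.0]), ([0.541, -0.1242, 0.018], 11, [319.0, 221.0])]
```

View pics/c5.png

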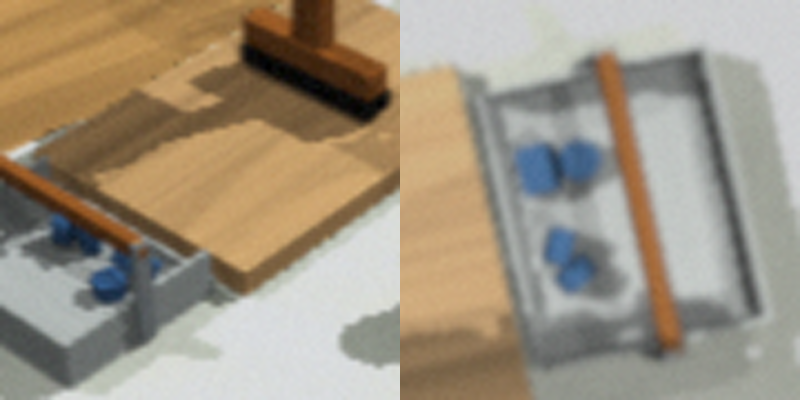

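All four cakes lie inside the tray. In the right half they are at (540,170), (580,160), (560,245) and (575,272), clear of the walls and bar. The board is empty, so I set the squeegee down here (board y ≈ +0.036).

```bash

python3 -m inch '[{"x":0,"y":0,"z":0.15,"yaw":0},{"x":0,"y":0,"z":0.1,"yaw":0},{"x":0,"y":0,"z":0.08,"yaw":0},{"x":0,"y":0,"z":0.04,"yaw":0}]' 
python3 go.py 0.5134 0.1196 0.1405 12.8
```

```text
time_s: 7.82
tcp_pos: [0.5129, 0.1207, 0.1407]
eef_rot: [179.8, 0.1, 13.0]
contact_force: [-7.2, 2.0, 12.1]
gripper_width: 0.0198
t 7.82 pos [0.5129 0.1207 0.1407] rot [1.7982e+02 1.4000e-01 1.3040e+01] F [-7.2  2.  12.1] w 0.0198
units x 0.01 y 0.05 z 0.01 yaw 0.06
```

```bash

python3 -m inch '[{"x":0,"y":0,"z":0,"yaw":0},{"x":0,"y":0,"z":0,"yaw":0},{"x":0,"y":0,"z":0,"yaw":0},{"x":0,"y":0,"z":0,"yaw":0},{"x":0,"y":0,"z":0,"yaw":0}]' 1 
python3 -m inch '[{"x":0,"y":0,"z":0,"yaw":0},{"x":0,"y":0,"z":0,"yaw":0},{"x":0,"y":0,"z":0,"yaw":0},{"x":0,"y":0,"z":0,"yaw":0},{"x":0,"y":0,"z":0,"yaw":0}]' 
python3 go.py 0.580 -0.152 0.23 12.8
```

```text
time_s: 8.23
tcp_pos: [0.514, 0.1188, 0.1414]
eef_rot: [179.8, 0.0, 12.9]
contact_force: [0.6, -0.6, -0.0]
gripper_width: 0.0475
time_s: 8.65
tcp_pos: [0.5141, 0.1182, 0.1409]
eef_rot: [179.8, 0.1, 12.8]
contact_force: [0.4, 0.1, -1.0]
gripper_width: 0.0809
t 8.65 pos [0.5141 0.1182 0.1409] rot [1.7979e+02 5.0000e-02 1.2820e+01] F [ 0.4  0.1 -1. ] w 0.0809
units x 0.17 y 11.13 z -3.56 yaw 0.00
```

```bash

python3 -m inch '[{"x":0,"y":0,"z":-0.7,"yaw":0},{"x":0,"y":0,"z":-0.9,"yaw":0},{"x":0,"y":0,"z":-0.9,"yaw":0},{"x":0,"y":0,"z":-0.9,"yaw":0},{"x":0,"y":0,"z":-0.5,"yaw":0}]' 
python3 -m inch '[{"x":0.02,"y":0.9,"z":0,"yaw":0},{"x":0.02,"y":0.9,"z":0,"yaw":0},{"x":0.02,"y":0.9,"z":0,"yaw":0},{"x":0.02,"y":0.9,"z":0,"yaw":0},{"x":0.02,"y":0.9,"z":0,"yaw":0}]' 
python3 -m inch '[{"x":0.02,"y":0.9,"z":0,"yaw":0},{"x":0.02,"y":0.9,"z":0,"yaw":0},{"x":0.02,"y":0.9,"z":0,"yaw":0},{"x":0.02,"y":0.9,"z":0,"yaw":0},{"x":0.02,"y":0.9,"z":0,"yaw":0}]' 
python3 go.py 0.580 -0.152 0.23 12.8
```

```text
time_s: 9.07
tcp_pos: [0.5117, 0.1175, 0.238]
eef_rot: [179.6, 0.6, 12.8]
contact_force: [0.4, -0.5, 0.2]
gripper_width: 0.0874
time_s: 9.48
tcp_pos: [0.5419, 0.0094, 0.2443]
eef_rot: [179.8, 0.0, 13.2]
contact_force: [0.7, -0.1, -0.4]
gripper_width: 0.0875
time_s: 9.9
tcp_pos: [0.5709, -0.1048, 0.2451]
eef_rot: [179.8, -0.0, 13.3]
contact_force: [0.1, 1.1, -0.9]
gripper_width: 0.0876
t 9.9 pos [ 0.5709 -0.1048  0.2451] rot [ 1.7978e+02 -4.0000e-02  1.3310e+01] F [ 0.1  1.1 -0.9] w 0.0876
units x -0.08 y 1.92 z 0.61 yaw 0.13
```

```bash

python3 -m inch '[{"x":0,"y":0.9,"z":0,"yaw":0.1},{"x":-0.05,"y":0.9,"z":0,"yaw":0},{"x":0,"y":0.1,"z":0,"yaw":0},{"x":0,"y":0,"z":0,"yaw":0}]' 
python3 go.py 0.580 -0.152 0.23 12.8
python3 - <<'E'
from plant import r
from h import *
i=r.camera_info('wrist');p,d=r.capture('wrist')
cv2.imwrite('pics/wrist6.png',cv2.resize(p[:,:,::-1],(640,480)))
W=cloud(i,d);Z=W[...,2];hsv=cv2.cvtColor(p,cv2.COLOR_RGB2HSV)
_,l,s,c=cv2.connectedComponentsWithStats(((Z>.074)&(Z<.1)&(hsv[...,1]>90)).astype(np.uint8))
for j in range(1,len(s)):
    if s[j,4]>150: q=W[l==j];print(s[j],np.round(np.median(q,0),4),cv2.minAreaRect((q[:,:2]*1000).astype(np.float32)))
i=r.camera_info('top');p,d=r.capture('top');W=cloud(i,d);Z=W[...,2]
_,l,s,c=cv2.connectedComponentsWithStats(((Z>.14)&(Z<.19)).astype(np.uint8))
for j in range(1,len(s)):
    if s[j,4]>40: print('grip',s[j],np.round(np.median(W[l==j],0),4))
E
```

```text
time_s: 10.23
tcp_pos: [0.5811, -0.1573, 0.2443]
eef_rot: [179.8, 0.0, 12.7]
contact_force: [0.3, -0.2, 0.2]
gripper_width: 0.0875
t 10.23 pos [ 0.5811 -0.1573  0.2443] rot [1.7977e+02 4.0000e-02 1.2690e+01] F [ 0.3 -0.2  0.2] w 0.0875
units x 0.01 y -0.22 z 0.57 yaw -0.03
[ 246   83   14  180 2157] [ 0.5866 -0.1493  0.0874] ((578.9295654296875, -150.86502075195312), (170.5343475341797, 11.298258781433105), 12.263017654418945)
```

View pics/wrist6.png

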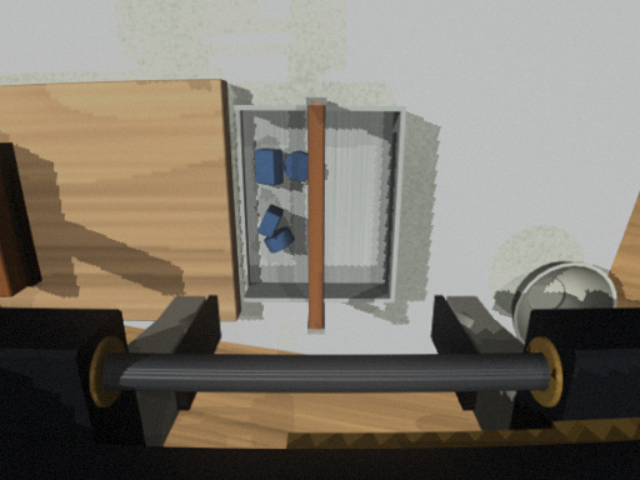

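The wrist view shows the tray with all four cakes in it at (268,167), (297,166), (270,220) and (279,240), and the bar at column 316. The bar's centre comes out at (0.579, -0.151), yaw 12.3°. The squeegee stands at the left edge of the picture.

```bash

python3 -m inch '[{"x":-0.03,"y":-0.27,"z":0.5,"yaw":0.1},{"x":0,"y":0,"z":0.9,"yaw":0},{"x":0,"y":0,"z":0.9,"yaw":0},{"x":0,"y":0,"z":0.9,"yaw":0},{"x":0,"y":0,"z":0.6,"yaw":0}]' 
python3 go.py 0.579 -0.1508 0.073 12.3
```

```text
time_s: 10.75
tcp_pos: [0.5817, -0.1451, 0.1522]
eef_rot: [179.6, -0.6, 12.7]
contact_force: [-0.4, -0.2, -0.5]
gripper_width: 0.0879
t 10.75 pos [ 0.5817 -0.1451  0.1522] rot [179.64  -0.62  12.65] F [-0.4 -0.2 -0.5] w 0.0879
units x -0.15 y 0.20 z 3.17 yaw 0.09
```

```bash

python3 -m inch '[{"x":-0.12,"y":0.2,"z":0.7,"yaw":0.1},{"x":0,"y":0,"z":0.8,"yaw":0},{"x":0,"y":0,"z":0.8,"yaw":0},{"x":0,"y":0,"z":0.4,"yaw":0},{"x":0,"y":0,"z":0,"yaw":0}]' 
python3 go.py 0.579 -0.1508 0.073 12.3
```

```text
time_s: 11.17
tcp_pos: [0.5788, -0.1448, 0.08]
eef_rot: [179.7, -0.5, 12.6]
contact_force: [-1.1, -0.9, -0.3]
gripper_width: 0.088
t 11.17 pos [ 0.5788 -0.1448  0.08  ] rot [179.72  -0.49  12.63] F [-1.1 -0.9 -0.3] w 0.088
units x -0.04 y 0.23 z 0.28 yaw 0.08
```

```bash

python3 -m inch '[{"x":0,"y":0.26,"z":0.28,"yaw":0.1},{"x":0,"y":0,"z":0,"yaw":0},{"x":0,"y":0,"z":0,"yaw":0}]' 
python3 go.py 0.579 -0.1508 0.073 12.3
```

```text
time_s: 11.42
tcp_pos: [0.5817, -0.1502, 0.0744]
eef_rot: [179.7, -0.6, 12.4]
contact_force: [0.1, 0.3, -0.3]
gripper_width: 0.0877
t 11.42 pos [ 0.5817 -0.1502  0.0744] rot [179.68  -0.59  12.36] F [ 0.1  0.3 -0.3] w 0.0877
units x -0.11 y -0.00 z 0.05 yaw 0.01
```

```bash

python3 -m inch '[{"x":-0.1,"y":0,"z":0.06,"yaw":0},{"x":0,"y":0,"z":0,"yaw":0},{"x":0,"y":0,"z":0,"yaw":0},{"x":0,"y":0,"z":0,"yaw":0},{"x":0,"y":0,"z":0,"yaw":0}]' -1 20
python3 -m inch '[{"x":0,"y":0,"z":0,"yaw":0},{"x":0,"y":0,"z":0,"yaw":0},{"x":0,"y":0,"z":0,"yaw":0},{"x":0,"y":0,"z":0,"yaw":0}]' 
python3 go.py 0.579 -0.1508 0.073 12.3
```

```text
time_s: 11.83
tcp_pos: [0.5809, -0.1511, 0.076]
eef_rot: [179.6, -0.9, 12.3]
contact_force: [0.4, -0.1, -0.9]
gripper_width: 0.0599
time_s: 12.17
tcp_pos: [0.5811, -0.1512, 0.0767]
eef_rot: [179.6, -1.0, 12.3]
contact_force: [0.1, 0.5, 0.9]
gripper_width: 0.0332
t 12.17 pos [ 0.5811 -0.1512  0.0767] rot [179.61  -0.95  12.33] F [0.1 0.5 0.9] w 0.0332
units x -0.08 y -0.03 z 0.15 yaw 0.01
```

```bash

python3 -m inch '[{"x":-0.07,"y":-0.02,"z":0.13,"yaw":0},{"x":0,"y":0,"z":0.03,"yaw":0},{"x":0,"y":0,"z":0.02,"yaw":0},{"x":0,"y":0,"z":0.02,"yaw":0},{"x":0,"y":0,"z":0,"yaw":0}]'
python3 -m inch '[{"x":0,"y":0,"z":0,"yaw":0},{"x":0,"y":0,"z":0,"yaw":0}]' -1 50
python3 go.py 0.579 -0.1508 0.173 12.3
```

```text
time_s: 12.58
tcp_pos: [0.5792, -0.151, 0.0716]
eef_rot: [179.6, -0.9, 12.3]
contact_force: [0.6, -0.2, -0.7]
gripper_width: 0.0121
time_s: 12.75
tcp_pos: [0.5792, -0.151, 0.0716]
eef_rot: [179.6, -0.9, 12.3]
contact_force: [-0.6, -0.3, 0.6]
gripper_width: 0.0116
t 12.75 pos [ 0.5792 -0.151   0.0716] rot [179.6   -0.94  12.34] F [-0.6 -0.3  0.6] w 0.0116
units x -0.01 y -0.01 z -4.06 yaw 0.01
```

The bar is held, with a width of 11.6 mm. I lift gently.

```bash

python3 -m inch '[{"x":0,"y":0.02,"z":-0.1,"yaw":0},{"x":0,"y":0.02,"z":-0.2,"yaw":0},{"x":0,"y":0.02,"z":-0.3,"yaw":0},{"x":0,"y":0.02,"z":-0.35,"yaw":0},{"x":0,"y":0.02,"z":-0.35,"yaw":0}]'
python3 -m inch '[{"x":0,"y":0.02,"z":-0.4,"yaw":0},{"x":0,"y":0.02,"z":-0.4,"yaw":0},{"x":0,"y":0.02,"z":-0.4,"yaw":0},{"x":0,"y":0.02,"z":-0.4,"yaw":0},{"x":0,"y":0.02,"z":-0.4,"yaw":0}]'
python3 go.py 0.579 -0.1508 0.173 12.3
```

```text
time_s: 13.17
tcp_pos: [0.5757, -0.1533, 0.1024]
eef_rot: [179.8, -0.5, 12.3]
contact_force: [0.2, 0.4, -2.5]
gripper_width: 0.0118
time_s: 13.58
tcp_pos: [0.5758, -0.1559, 0.159]
eef_rot: [179.7, -0.6, 12.3]
contact_force: [-0.8, -0.9, -4.4]
gripper_width: 0.0112
t 13.58 pos [ 0.5758 -0.1559  0.159 ] rot [179.74  -0.56  12.26] F [-0.8 -0.9 -4.4] w 0.0112
units x 0.17 y -0.17 z -0.56 yaw -0.01
```

```bash

python3 -m inch '[{"x":0,"y":0,"z":-0.3,"yaw":0},{"x":0,"y":0,"z":-0.15,"yaw":0},{"x":0,"y":0,"z":-0.05,"yaw":0},{"x":0,"y":0,"z":0,"yaw":0},{"x":0,"y":0,"z":0,"yaw":0}]'
python3 -m inch '[{"x":0,"y":0,"z":0,"yaw":0},{"x":0,"y":0,"z":0,"yaw":0},{"x":0,"y":0,"z":0,"yaw":0},{"x":0,"y":0,"z":0,"yaw":0},{"x":0,"y":0,"z":0,"yaw":0}]'
python3 go.py 0.579 -0.1508 0.173 12.3
python3 - <<'E'
from plant import r
from h import *
p,d=r.capture('scene')
a=cv2.resize(p[100:260,90:330,::-1],(780,520),interpolation=cv2.INTER_CUBIC)
cv2.imwrite('pics/c7.png',a)
i=r.camera_info('wrist');p,d=r.capture('wrist')
cv2.imwrite('pics/wrist7.png',cv2.resize(p[:,:,::-1],(640,480)))
s=r.get_state();print(np.round(s['tcp_pos'],4),np.round(s['qd'],2),s['contact_force'])
E
```

```text
time_s: 14.0
tcp_pos: [0.577, -0.156, 0.1767]
eef_rot: [179.7, -0.9, 12.3]
contact_force: [-0.6, -0.2, -3.2]
gripper_width: 0.0113
time_s: 14.42
tcp_pos: [0.5757, -0.1558, 0.1741]
eef_rot: [179.7, -0.6, 12.3]
contact_force: [0.6, 0.9, -3.7]
gripper_width: 0.0114
t 14.42 pos [ 0.5757 -0.1558  0.1741] rot [179.75  -0.62  12.26] F [ 0.6  0.9 -3.7] w 0.0114
units x 0.17 y -0.17 z 0.05 yaw -0.01
[ 0.5757 -0.1558  0.1742] [-0.02 -0.2   0.12  0.13 -0.03 -0.13] [-0.15258941  0.34504717 -4.0825775 ]
```

View pics/c7.png

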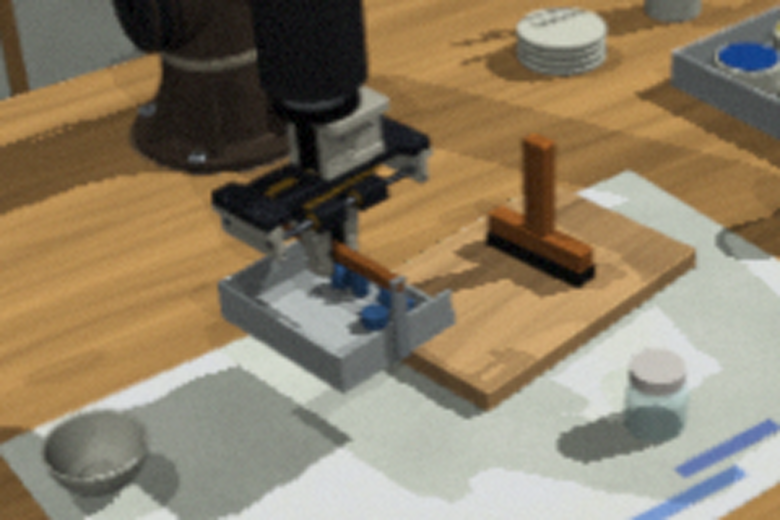

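View pics/wrist7.png

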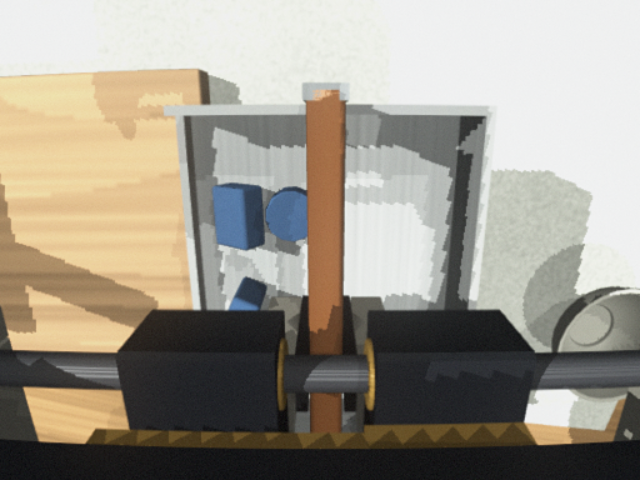

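Both views show the tray about 10 cm up and level. Three cakes are plainly visible in it, the fourth is seen from the scene camera at (375,315), and the squeegee stands upright on the board. A last depth check of the tray's level, then I hand in.

```bash
python3 - <<'E'
from plant import r
from h import *
i=r.camera_info('wrist');p,d=r.capture('wrist');W=cloud(i,d)
q=W[100:235,280:350].reshape(-1,3);q=q[(q[:,2]>.09)&(q[:,2]<.12)]
A=np.c_[q[:,:2]-q[:,:2].mean(0),np.ones(len(q))];k=np.linalg.lstsq(A,q[:,2],rcond=None)[0]
print('floor n',len(q),'slopes,z',np.round(k,4))
i=r.camera_info('top');p,d=r.capture('top')
for n,uv,h in (('bowl',(661,346),.04),('jar',(386,210),.07),('mug',(168,306),.08)):
    u,v=(np.array(uv)*.64).astype(int);z=np.load('pics/top0.npz')['p']
    print(n,'mean change',round(float(np.abs(z[v-15:v+15,u-15:u+15].astype(int)-p[v-15:v+15,u-15:u+15]).mean()),1))
if np.hypot(*k[:2])<.09: r.close_job();print('closed',r.get_state()['time_s'])
E
```

```text
floor n 9411 slopes,z [-0.0058 -0.0042  0.106 ]
bowl mean change 72.9
jar mean change 34.8
mug mean change 16.0
the job is handed in; nothing more can be done
the job is handed in; nothing more can be done
```

The job is handed in: I swept all four cakes into the tray with the squeegee and stood the squeegee upright on the board. I then lifted the tray by its bar, and the arm is still holding it there. It took about 14.5 s of the 53 s allowed, and no verdict is reported.

**Last checks**
- **Tray:** the floor is level to about 0.007 rad by the wrist camera's depth. Its underside is about 102 mm up, joint speeds are near zero, and the measured load is about 4 N with the bar in the jaws.
- **Cakes:** all four were seen in the tray before the lift. After it the scene view still shows them inside. The wrist view shows three, with the gripper hiding the fourth.
- **Squeegee:** it stands upright near the middle of the board in the last scene picture.

**A check that disagreed:** a crude before/after comparison of the top view changed a lot around the bowl (73 grey levels) and the jar (35), less at the mug (16). I handed in within the same script, without looking at that top view. I put the change down to the arm's shadow or the arm being in the way. The scene views before and after show bowl and jar within about a pixel of where they started. The mug was not re-measured; the arm only passed high above that area at the start.

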